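# Hang a shelf beam on a slotted bench rack

### The job

The small bench rack is missing its upper front beam. Hang the loose beam on the two front posts, level with the upper back beam: hook its tabs into the slots from the front, then push it down until both ends are fully home and both spring pins have snapped into the posts. Leave it there, and do not shift the other things on the bench or on the rack.

Things in the scene. Friction and masses are not known exactly. Their poses are not given: they have to be found in the camera images.
- rack: Fixed bench rack, grey-blue steel, 370 wide, 200 deep, 270 mm tall, open on top; yaw varies. Origin on the bench midway between the front posts in the plane of their front faces; x into the rack, y left, z up. Front posts: channels 40 deep at |y| = 135..185 (270 clear between), 4 mm front plate, 4 mm foot plates 12 mm in front. Lower beams fitted, shelf board top z = 98.
- level (a point): On the rack: point midway between the front posts in the plane of their front faces, at the height of the fitted upper back beam's underside (rack frame 0, 0, 160 mm). That back beam spans x 175..206, top at z 236. The loose beam hung level with it has its origin at x 8.5 to 11, y 0, z 160 mm in the rack frame.
- seat_left (a point): On the rack: middle of the lower edge of the slot for the beam's lower left tab, in the left post's front face (rack frame 0, 153, 173 mm). Upright slots 8 mm wide, 30 tall, lower edges at z 123, 173, 223 (upper tab: 223). Beside them 10 mm square pin holes at y 170, z 148, 198, 248 (pin: 198).
- seat_right (a point): The same on the right front post, mirrored (rack frame 0, -153, 173 mm).
- beam: Loose beam, grey-blue steel, 0.5 to 0.75 kg, standing on its underside, tabs away from the robot. Origin: centre of its underside; x to the tab side (into the rack), y along it to the left, z up. Box 30 (x) by 264 (y) by 76 mm (z); grip it at the middle from above across the 30 mm. At each end an ear, 4 mm plate (x -15..-11), |y| 131..179, full height, laps the post's front face.
- tab_left (a point): On the beam: back of the left ear, under the lower tab's neck (beam frame -11, 153, 13 mm). Tabs 5 mm wide: neck 10 tall (z 13..23; upper tab 63..73), 6.5 long; then a 4 mm lip (x -4.5..-0.5) that also hangs 12 mm below the neck. They enter with the beam 12 to 20 mm (best 16) above home, 1.5 mm play each side; home, the necks rest on the slots' lower edges.
- tab_right (a point): The same on the right ear, mirrored (-11, -153, 13 mm).
- end_left (a point): On the beam: top face near its left end (beam frame 0, 100, 76 mm), a good place to press down; 236 mm above the bench when home. With the ears against the posts the spring pins rub, so the beam's weight may not bring it down: expect 3 to 22 N of push; one end may hang up before the other.
- end_right (a point): The same near the right end (0, -100, 76 mm). Before the beam is pushed down its ears must be held right against the posts (within 2 mm), against both pins (about 13 N in all); otherwise the tabs' lips land on the slots' lower edges and it stays about 12 mm high.
- pin_left (a joint): Spring pin through the left ear (beam y 170, z 38 mm), 7 mm thick, 12 mm black knob in front. 0: sprung out, nose 6 mm beyond the ear's back (3.5 N). Grows in m as it is pushed back: about 0.0035 to 0.006 (5 to 6.5 N) with the ear on the post and the pin not in its hole; the knob then stands out further. Locked: below 0.0015 with the beam home.
- pin_right (a joint): The same through the right ear (y -170).
- mallet: Bystander: rubber mallet, 245 mm long, lying on the bench. Origin under its middle. Not needed.
- strut: Bystander: short spare strut, grey-blue painted square tube 20 x 120 x 20 mm, no ears, no tabs, lying on the bench. Origin under its middle. Not needed.
- cleaner: Bystander: white plastic bottle, 72 mm across, 190 mm tall. Origin under its middle. Not needed.
- jar: Bystander: lidded glass jar, 60 mm across, 75 mm tall. Origin under its middle. Not needed.
- brush: Bystander: flat black bench brush, 157 mm long, lying. Origin under its middle. Not needed.
- carton: Bystander: small white carton 45 x 100 x 30 mm. Origin under its middle. Not needed.
- stock_box: Bystander: cardboard box 75 x 100 x 44 mm standing on the rack's lower shelf board. Origin under its middle. Not needed.
- stock_jar: Bystander: small jar with black lid, 48 mm across, 50 mm tall, on the rack's lower shelf board. Origin under its middle. Not needed.

How it is judged:
At the end, for the whole second after the job is handed in: The beam hangs on the front posts level with the upper back beam (both ends within 3 mm of home height, ears hooked and within 3.5 mm of their place in depth, centred within 4 mm), both spring pins are sprung out into the posts' holes (joint below 1.5 mm), and the beam is at rest and released (z of end_left in the frame of rack between 0.2325 and 0.239 m and x of end_left in the frame of rack between 0.005 and 0.0145 m and value of joint each of pin_left, pin_right below 0.0015 m and z of end_right in the frame of rack between 0.2325 and 0.239 m and x of end_right in the frame of rack between 0.005 and 0.0145 m and y of beam in the frame of rack between -0.004 and 0.004 m and linear speed of beam below 0.02 m/s); the robot touches nothing.
It fails at once if a bystander on the bench or on the rack is shifted more than 30 mm (distance of any of mallet, strut, cleaner, jar, brush, carton, stock_box, stock_jar from where it was at the start of the episode above 0.03 m).
It also fails if it takes over 56 s, if anything falls off the work surface, if the arm or the gripper's body presses on something with over 40 N, if the wrist force passes 120 N, or if a joint passes its speed limit or range.

### The arm

A 6-joint arm with a two-finger parallel gripper is mounted at the origin on the work surface. World frame = base frame: x ahead of the robot, y to its left, z up, the work surface at z = 0. Lengths are in m, angles in rad, forces in N, time in s.
With the tool pointing down it reaches from about 0.3 to 0.775 m from the base axis. Payload 14.6 kg.
Tool frame: the origin (TCP) lies on the centre line of the jaws, within the pads' length; the fingertips stand ctrl.tcp_to_tips ahead of it and the grasp point (between the pads) lies 2 mm behind it (ctrl.tcp_to_tips is the distance from the TCP to the fingertips, in m); z points along the fingers, y is the line along which they close (so a half turn about z gives the same grasp; the last joint's range is limited). The gripper opens to 94 mm and grips with 3 to 60 N. Pads are 16 mm wide; open, the fingers measure 119 mm over their backs; the gripper's body (75 mm by 177 mm) begins 78 mm behind the grasp point.
Start: joints at [1.103, 0.3, 1.521, -0, 1.321, -0.067], TCP at [0.215, 0.506, 0.222] pointing down, gripper open.
Joint ranges: [-3.03, 3.03], [-0.79, 2.21], [0.23, 2.52], [-1.04, 4.18], [0, 3.07], [-2.55, 2.55]. Speed limits (rad/s): [2.22, 2.22, 2.57, 3.14, 3.14, 3.14].

### API

Orientations are given as [roll, pitch, yaw] about the fixed x, y, z axes, in that order (R = Rz(yaw) Ry(pitch) Rx(roll)).
In Python, from station import telemetry, viewer, hand_in, ctrl gives the robot as it stands.
- The arm moves only by the tool step_arm, never from a script. Its argument "plan" is a list of rows, each an object of numbers: "dx", "dy", "dz": the shift along the tool's x, y, z scaled (see below); "rx", "ry", "rz": the turn, a rotation vector about the tool's x, y, z scaled (see below); "claw": the closure, from 0 (fully open) to 1 (shut). In form: [{"dx": .., "dy": .., "dz": .., "rx": .., "ry": .., "rz": .., "claw": ..}, ...]. A call has 1 to 10 rows; each row shifts and turns the commanded pose from where the row before left it, along the tool's axes as they then stand; what a row does not reach is not made up. The controller multiplies each number of a shift by 0.1 m and each number of a turn by 90 degrees. A row lasts 1/10 s, in which the tool goes at most 50 mm and 8.59 degrees, less where a joint would pass 70% of its speed; a pose out of reach is approached as far as the arm can. A call with a number of a shift or a turn outside -1 to 1 is refused whole. A call with a gripper value outside its range is refused whole. The fingers move at their own pace and stop on an object; "grip_force" is the grip in N (left out, the last holds). Time passes only in rows, so rows that do not move let the fingers close. It gives the time, the measured TCP pose, the force, the opening and the grip force at its end, in the units of the state.
- telemetry.get_obs(): the state, without advancing time (a new reading comes with each control period).
- viewer.camera(name): name is "side" or "top"; returns a dict with "img" (400x640x3 uint8, red, green, blue), "z_map" (400x640 float32, m along the optical axis (not along the pixel's ray), 0 where there is no reading), "fx", "fy", "cx", "cy" (pixels), "R" (3x3) and "t" (3): a world point X has camera coordinates R X + t. Camera axes: x right, y down, z forward; pixel columns grow to the right and rows downward; lengths in m; the calibration is good to about 2 mm. A picture is of the moment at which its call begins.
- hand_in(): hands the job in; it is judged then, once.
Trained networks look in a picture, given as the dict that the camera call returned (one of the last four; its "shot" number tells which), for a name from the list of things; names that differ only in an ending like _2 or _b are one class to them, and where a whole thing is asked for, a point or a joint stands for the part that bears it (a point fixed in the world has none). Each returns a list of dicts, best first, with "score" (0 to 1); they miss things now and then, are a little off and sometimes report something else, mostly with a low value. They report only what shows in the picture. A call takes as long as a camera call.
- viewer.recognise(target, picture): "rect" ([left, top, right, bottom] in pixels, round what is visible of it).
The state is a dict: "time_s": time; "qpos": joint angles; "joint_vel": joint speeds; "tau": joint torques, N m; "ee_pos": TCP position; "eef_rot": TCP orientation; "force": force on the tool from outside, world axes, zero at the start; "moment": the same for the moment, N m; "grip_width": finger opening in m; "grip_force": force on a finger pad.
Only numpy, scipy, OpenCV 4.12 (cv2) and the standard library are available. Lean on these libraries where they do the work, as an engineer would, in place of code of your own. Each camera call takes 0.05 s, during which the arm holds its last target. There are 200 camera calls.

## Working session

There is one attempt and no reset: what is moved stays moved. The work goes in short steps, Python scripts to look and compute and a tool call to move; the robot and the scene stay as the last step left them, time stands still between calls to the robot, and variables do not carry over. Pictures are saved under pics/ and viewed, at most 10 in all, crops included, and the job is handed in when it is done.

Besides the shell and the picture viewer there is one more tool, called after ">>>" as name(argument=value, ...), one argument or row to a line, values as JSON. step_arm: Moves the arm, as the interface text tells. Shifts and turns lie within -1 to 1; 1 stands for 0.1 m of shift or 90 degrees of turn. Its arguments: {"type":"object","properties":{"plan":{"type":"array"},"grip_force":{"type":"number"}},"required":["plan"]}

```bash
ls; mkdir -p pics; cat > h.py <<'E'
import numpy as np, cv2
from station import telemetry, viewer, hand_in, ctrl
def pts(c):
    z=c["z_map"]; v,u=np.mgrid[:z.shape[0],:z.shape[1]]
    P=np.stack([(u-c["cx"])/c["fx"]*z,(v-c["cy"])/c["fy"]*z,z],-1)
    R=np.array(c["R"]);t=np.array(c["t"])
    W=(P-t)@R
    W[z<=0]=np.nan
    return W
def save(c,n,s=1):
    cv2.imwrite("pics/"+n,cv2.resize(c["img"][...,::-1],None,fx=s,fy=s))
E
python3 - <<'E'
from h import *
import pickle
o=telemetry.get_obs(); print(o); print(ctrl.tcp_to_tips)
for n in("side","top"):
    c=viewer.camera(n); save(c,n+"0.png",1.25); print(n,c["fx"],np.array(c["R"]).tolist(),c["t"])
    for k in("beam","rack","mallet","strut","cleaner","jar","brush","carton"):
        r=viewer.recognise(k,c); print(k,[(np.round(d["rect"]).tolist(),round(d["score"],2)) for d in r[:2]])
    pickle.dump(dict(c),open(n+"0.pkl","wb"))
E
```

```text
pics
{'time_s': 0.0, 'qpos': array([ 1.10340046e+00,  3.00471984e-01,  1.52156076e+00, -1.62730817e-05,
        1.32072013e+00, -6.66215679e-02]), 'joint_vel': array([-0.00045571, -0.0002666 , -0.00017167,  0.0016478 ,  0.00073053,
       -0.00012248]), 'tau': array([ 1.18653523e-03, -5.31797898e+01, -3.52743816e+01,  7.08540785e-02,
        2.43704132e-02, -1.60644604e-04]), 'ee_pos': array([0.21448091, 0.50619489, 0.22189444]), 'eef_rot': array([-3.14043396e+00, -6.15112079e-05,  2.74082236e+00]), 'force': array([-0.98851603,  0.35769477,  0.12169513]), 'moment': array([ 0.00220914, -0.01519081,  0.03816167]), 'grip_force': 0.0, 'grip_width': 0.09361697780113173}
0.017
side 425.60876266962305 [[0.8136656480745161, -0.5809485726683422, -0.021141642748226764], [-0.40957523185332606, -0.547076115584015, -0.7300382546208107], [0.412548594223483, 0.6026661427955958, -0.6830791884782512]] [-0.42346137  0.30422488  1.0025225 ]
beam [([237.0, 183.0, 307.0, 275.0], 0.82)]
rack [([313.0, 95.0, 465.0, 270.0], 0.96)]
mallet [([283.0, 344.0, 388.0, 400.0], 0.98), ([352.0, 152.0, 394.0, 188.0], 
[... 303 characters left out ...]
.000795103716846135], [-0.9705498042416922, 0.12742133912351156, -0.20444285221641675], [0.20280903475803025, -0.025807119808692987, -0.9788781783182705]] [0.06015864 0.54702804 1.04729533]
beam [([229.0, 236.0, 361.0, 261.0], 0.74), ([277.0, 113.0, 318.0, 147.0], 0.19)]
rack [([233.0, 64.0, 399.0, 183.0], 0.56)]
mallet [([424.0, 240.0, 493.0, 310.0], 0.63)]
strut [([159.0, 226.0, 204.0, 242.0], 0.84)]
cleaner [([164.0, 150.0, 207.0, 187.0], 0.74), ([231.0, 234.0, 360.0, 262.0], 0.28)]
jar [([412.0, 147.0, 436.0, 175.0], 0.92), ([230.0, 234.0, 362.0, 264.0], 0.35)]
brush [([424.0, 192.0, 475.0, 233.0], 0.88)]
carton [([166.0, 280.0, 212.0, 307.0], 0.74), ([415.0, 148.0, 436.0, 172.0], 0.28)]
```

View pics/side0.png

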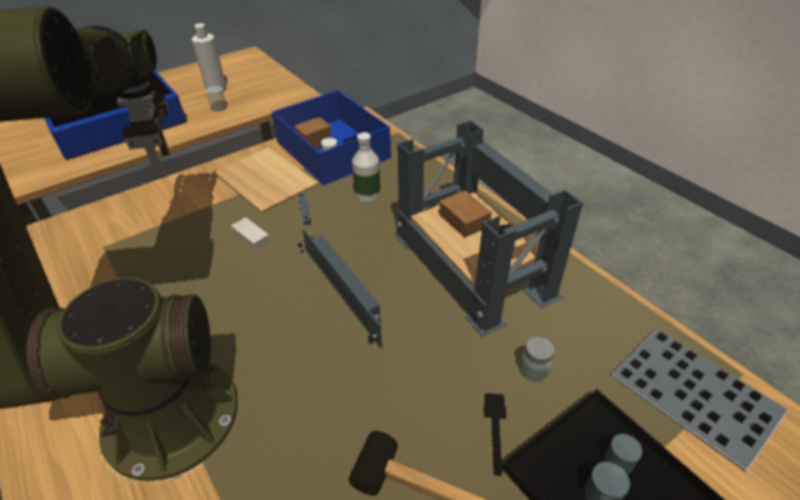

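View pics/top0.png

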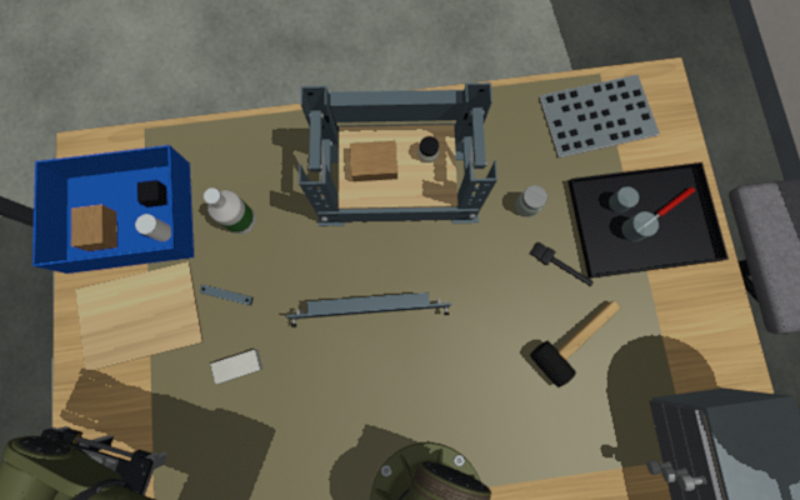

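```bash
python3 - <<'E'
from h import *
import pickle
for n in("side","top"):
    c=pickle.load(open(n+"0.pkl","rb")); W=pts(c)
    z=W[...,2]; print(n, np.isfinite(z).mean())
    # post tops / rack: z>.25 ; beams top
    for lo,hi in((.260,.28),(.228,.243),(.068,.084),(.09,.105)):
        m=(z>lo)&(z<hi); 
        k,lab,st,ce=cv2.connectedComponentsWithStats(m.astype(np.uint8))
        for i in range(1,k):
            if st[i,4]<15: continue
            q=W[lab==i]; r=cv2.minAreaRect((q[:,:2]*1000).astype(np.float32))
            print(lo,st[i].tolist(),np.round(np.median(q,0)*1000),"rect",np.round(r[0],1),np.round(r[1],1),round(r[2],1))
E
```

```text
side 0.99593359375
0.26 [0, 0, 28, 6, 85] [  96. 1831.  267.] rect [ 112.6 1827.3] [112.   41.6] 4.7
0.26 [365, 96, 22, 14, 122] [835. 121. 267.] rect [827.2 120.1] [54.6 41.3] 84.0
0.26 [318, 111, 21, 15, 125] [662. 140. 267.] rect [667.  137.3] [54.9 40.8] 82.8
0.26 [117, 121, 10, 7, 53] [194. 452. 269.] rect [197.4 454.3] [23.4 13.3] 16.0
0.26 [439, 151, 27, 19, 165] [ 801. -200.  267.] rect [ 791.7 -197.6] [52.3 42.6] 83.2
0.26 [385, 172, 28, 21, 186] [ 622. -181.  268.] rect [ 631.4 -179.9] [53.1 43.8] 83.1
0.26 [33, 230, 12, 19, 102] [-73. 115. 272.] rect [-75.  111.6] [50.4 14.9] 81.5
0.26 [0, 235, 158, 67, 1979] [-23. -49. 270.] rect [-22.5 -11.8] [111.1 277.6] 74.0
0.26 [44, 246, 7, 4, 20] [-65.  82. 275.] rect [-64.4  84.2] [ 9.6 24.3] 5.9
0.228 [29, 0, 38, 6, 89] [ 245. 1831.  235.] rect [ 249.8 1833.6] [ 32.8 159.5] 83.0
0.228 [365, 105, 12, 6, 40] [831. 143. 238.] rect [827.1 143.2] [38.1 11.7] 1.3
0.228 [127, 111, 7, 7, 24] [241. 552. 233.] rect [239.8 551.3] [20.9 11.8] 16.2
0.228 [318, 113, 54, 23, 239] [716. 118. 235.] rect [721.5 116. ] [ 49.4 164.5] 72.9
0.228 [374
[... 7524 characters left out ...]
ct [662.4 337.7] [27.7 69.3] 40.8
0.09 [368, 164, 18, 2, 30] [ 614. -182.   97.] rect [ 613.8 -179.1] [47.3  3. ] 83.9
0.09 [252, 166, 19, 3, 22] [650. 136.  97.] rect [649.3 137. ] [48.7  4.6] 87.9
0.09 [573, 312, 31, 5, 35] [ 152. -652.   96.] rect [ 152.4 -652.3] [ 1.2 75.2] 0.3
0.09 [539, 319, 18, 4, 26] [ 152. -541.   96.] rect [ 151.3 -544.6] [ 4.3 42.4] 2.8
0.09 [534, 323, 15, 52, 153] [  88. -512.   98.] rect [  88.5 -512.1] [  6.2 121.1] 89.2
0.09 [529, 373, 5, 12, 23] [  24. -469.  100.] rect [  23.4 -469.3] [ 4.9 24.4] 77.4
0.09 [316, 381, 14, 19, 39] [65. 42. 96.] rect [62.  45.5] [ 6.6 49.6] 43.6
0.09 [550, 392, 5, 8, 24] [ -22. -511.  100.] rect [ -21.8 -511.3] [ 4.1 16.3] 88.0
```

The side view shows the beam at about (300,230)–(380,335) with the rack at (395–580, 125–330). In the top view the beam spans (285–450, 292–318) and the rack front is at row ~215. Both are unobstructed.

```bash
python3 - <<'E'
from h import *
import pickle
T={}
for n in("side","top"):
    c=pickle.load(open(n+"0.pkl","rb")); W=pts(c); z=W[...,2]
    m=(z>.070)&(z<.082)&(W[...,0]>.38)&(W[...,0]<.5)&(W[...,1]>-.13)&(W[...,1]<.27)
    q=W[m]*1000; 
    # central box only: direction by median x per y bin
    r=cv2.minAreaRect(q[:,:2].astype(np.float32))
    mid=np.array(r[0]); b=q[np.abs(q[:,1]-mid[1])<120]
    bins=np.arange(mid[1]-120,mid[1]+120,8); X=[];Y=[];Wd=[]
    for a in bins:
        s=b[(b[:,1]>=a)&(b[:,1]<a+8)]
        if len(s)>3: X.append((s[:,0].min()+s[:,0].max())/2);Y.append(a+4);Wd.append(np.ptp(s[:,0]))
    p=np.polyfit(Y,X,1); yaw=-np.arctan(p[0])
    ex,ey=np.array([np.cos(yaw),np.sin(yaw)]),np.array([-np.sin(yaw),np.cos(yaw)])
    v=q[:,:2]@ey; x=np.polyval(p,mid[1])
    print(n,"yaw",np.degrees(yaw),"mid",mid,"xline at mid y",x,"wid",np.mean(Wd),"y ext",v.min(),v.max(),"zmed",np.median(q[:,2]))
    w=(q[:,:2]@ex); bx=q[np.abs(v-(v.min()+v.max())/2)>135]; print(" ears x rel",np.median(bx[:,:2]@ex)-np.array([x,mid[1]])@ex)
    # rack back beam and post tops
    cs=[]
    for cx,cy in((667,137),(632,-180),(827,119),(791.5,-198.5)):
        s=W[(z>.26)&(z<.28)&(np.hypot(W[...,0]*1000-cx,W[...,1]*1000-cy)<45)][:,:2]*1000
        cs.append(cv2.minAreaRect(s.astype(np.float32))[0])
    cs=np.array(cs); d=cs[0]+cs[2]-cs[1]-cs[3]; yw=np.arctan2(-d[0],d[1]); e=cs[2]+cs[3]-cs[0]-cs[1]
    f=np.array([np.cos(yw),np.sin(yw)])
    print(" rack yaw",np.degrees(yw),np.degrees(np.arctan2(e[1],e[0])),"origin",cs.mean(0)-100*f, (cs[:2].mean(0)-20*f))
E
```

```text
side yaw -3.0990212971250477 mid [432.69528198  73.88266754] xline at mid y 432.1661712819608 wid 29.02669829634878 y ext -83.12446304273622 277.3955703158966 zmed 76.18995856899201
 ears x rel -12.203426569023634
 rack yaw -6.388909319285405 -6.2034126748931815 origin [629.94319581 -18.90661639] [629.32925806 -19.10041164]
top yaw -3.1065858550549907 mid [433.24328613  69.82949066] xline at mid y 433.083732011261 wid 28.50652176661431 y ext -85.2914561074996 271.70591444311816 zmed 76.18636974163181
 ears x rel -12.353987982713818
 rack yaw -6.303368610694377 -6.450149313049401 origin [630.30561485 -20.69422705] [630.04666069 -20.45870129]
```

>>> step_arm(
  plan=[
    {"rz":0.0866,"claw":0},
    {"rz":0.0866,"claw":0},
    {"rz":0.0866,"claw":0},
    {"rz":0.0866,"claw":0},
    {"rz":0.0866,"claw":0},
    {"rz":0.0866,"claw":0},
    {"rz":0.0866,"claw":0},
    {"rz":0.0866,"claw":0},
    {"rz":0.0866,"claw":0},
  ],
  grip_force=50,
)

```text
$.plan[0]: bad value
```

>>> step_arm(
  plan=[
    {"dx":-0.422,"dy":0.2417,"claw":0},
    {"dx":-0.422,"dy":0.2417,"claw":0},
    {"dx":-0.422,"dy":0.2417,"claw":0},
    {"dx":-0.422,"dy":0.2417,"claw":0},
    {"dx":-0.422,"dy":0.2417,"claw":0},
    {"dx":-0.422,"dy":0.2417,"claw":0},
    {"dx":-0.422,"dy":0.2417,"claw":0},
    {"dx":-0.422,"dy":0.2417,"claw":0},
    {"dx":-0.422,"dy":0.2417,"claw":0},
    {"dx":-0.422,"dy":0.2417,"claw":0},
  ],
)

```text
$.plan[0]: bad value
```

>>> step_arm(
  plan=[
    {"claw":0},
    {"claw":0},
  ],
)

```text
$.plan[0]: bad value
```

>>> step_arm(
  plan=[
    {"dx":0,"dy":0,"dz":0,"rx":0,"ry":0,"rz":0.0866,"claw":0},
    {"dx":0,"dy":0,"dz":0,"rx":0,"ry":0,"rz":0.0866,"claw":0},
    {"dx":0,"dy":0,"dz":0,"rx":0,"ry":0,"rz":0.0866,"claw":0},
    {"dx":0,"dy":0,"dz":0,"rx":0,"ry":0,"rz":0.0866,"claw":0},
    {"dx":0,"dy":0,"dz":0,"rx":0,"ry":0,"rz":0.0866,"claw":0},
    {"dx":0,"dy":0,"dz":0,"rx":0,"ry":0,"rz":0.0866,"claw":0},
    {"dx":0,"dy":0,"dz":0,"rx":0,"ry":0,"rz":0.0866,"claw":0},
    {"dx":0,"dy":0,"dz":0,"rx":0,"ry":0,"rz":0.0866,"claw":0},
    {"dx":0,"dy":0,"dz":0,"rx":0,"ry":0,"rz":0.0866,"claw":0},
  ],
  grip_force=50,
)

```text
time_s: 1.8
ee_pos: [0.2146, 0.5064, 0.2224]
eef_rot: [3.142, 0.0, 1.511]
force: [-0.9, 0.6, -0.9]
grip_width: 0.0946
grip_force: 0.0
```

>>> step_arm(
  plan=[
    {"dx":-0.422,"dy":0.2417,"dz":0,"rx":0,"ry":0,"rz":0,"claw":0},
    {"dx":-0.422,"dy":0.2417,"dz":0,"rx":0,"ry":0,"rz":0,"claw":0},
    {"dx":-0.422,"dy":0.2417,"dz":0,"rx":0,"ry":0,"rz":0,"claw":0},
    {"dx":-0.422,"dy":0.2417,"dz":0,"rx":0,"ry":0,"rz":0,"claw":0},
    {"dx":-0.422,"dy":0.2417,"dz":0,"rx":0,"ry":0,"rz":0,"claw":0},
    {"dx":-0.422,"dy":0.2417,"dz":0,"rx":0,"ry":0,"rz":0,"claw":0},
    {"dx":-0.422,"dy":0.2417,"dz":0,"rx":0,"ry":0,"rz":0,"claw":0},
    {"dx":-0.422,"dy":0.2417,"dz":0,"rx":0,"ry":0,"rz":0,"claw":0},
    {"dx":-0.422,"dy":0.2417,"dz":0,"rx":0,"ry":0,"rz":0,"claw":0},
    {"dx":-0.422,"dy":0.2417,"dz":0,"rx":0,"ry":0,"rz":0,"claw":0},
  ],
)

```text
time_s: 2.8
ee_pos: [0.4336, 0.0699, 0.2228]
eef_rot: [3.141, -0.0, 1.516]
force: [0.7, 1.0, 0.2]
grip_width: 0.0938
grip_force: 0.0
```

>>> step_arm(
  plan=[
    {"dx":0,"dy":0,"dz":0.2,"rx":0,"ry":0,"rz":0,"claw":0},
    {"dx":0,"dy":0,"dz":0.3,"rx":0,"ry":0,"rz":0,"claw":0},
    {"dx":0,"dy":0,"dz":0.3,"rx":0,"ry":0,"rz":0,"claw":0},
    {"dx":0,"dy":0,"dz":0,"rx":0,"ry":0,"rz":0,"claw":0},
    {"dx":0,"dy":0,"dz":0,"rx":0,"ry":0,"rz":0,"claw":0},
  ],
)

```text
time_s: 3.3
ee_pos: [0.4333, 0.072, 0.1432]
eef_rot: [-3.142, 0.0, 1.517]
force: [0.6, -0.2, -0.1]
grip_width: 0.0939
grip_force: 0.0
```

>>> step_arm(
  plan=[
    {"dx":0,"dy":0,"dz":0.3,"rx":0,"ry":0,"rz":0,"claw":0},
    {"dx":0,"dy":0,"dz":0.3,"rx":0,"ry":0,"rz":0,"claw":0},
    {"dx":0,"dy":0,"dz":0.2,"rx":0,"ry":0,"rz":0,"claw":0},
    {"dx":0,"dy":0,"dz":0.172,"rx":0,"ry":0,"rz":0,"claw":0},
    {"dx":0,"dy":0,"dz":0,"rx":0,"ry":0,"rz":0,"claw":0},
    {"dx":0,"dy":0,"dz":0,"rx":0,"ry":0,"rz":0,"claw":1},
    {"dx":0,"dy":0,"dz":0,"rx":0,"ry":0,"rz":0,"claw":1},
    {"dx":0,"dy":0,"dz":0,"rx":0,"ry":0,"rz":0,"claw":1},
    {"dx":0,"dy":0,"dz":0,"rx":0,"ry":0,"rz":0,"claw":1},
    {"dx":0,"dy":0,"dz":0,"rx":0,"ry":0,"rz":0,"claw":1},
  ],
  grip_force=55,
)

```text
time_s: 4.3
ee_pos: [0.4332, 0.0719, 0.0456]
eef_rot: [3.141, -0.0, 1.517]
force: [0.5, 0.8, 0.2]
grip_width: 0.0573
grip_force: 0.0
```

>>> step_arm(
  plan=[
    {"dx":0,"dy":0,"dz":0,"rx":0,"ry":0,"rz":0,"claw":1},
    {"dx":0,"dy":0,"dz":0,"rx":0,"ry":0,"rz":0,"claw":1},
    {"dx":0,"dy":0,"dz":0,"rx":0,"ry":0,"rz":0,"claw":1},
  ],
)

```text
time_s: 4.6
ee_pos: [0.433, 0.0719, 0.0452]
eef_rot: [-3.141, 0.0, 1.516]
force: [-8.1, 0.1, 6.5]
grip_width: 0.0335
grip_force: 4.5
```

>>> step_arm(
  plan=[
    {"dx":0,"dy":0,"dz":0,"rx":0,"ry":0,"rz":0,"claw":1},
    {"dx":0,"dy":0,"dz":0,"rx":0,"ry":0,"rz":0,"claw":1},
    {"dx":0,"dy":0,"dz":0,"rx":0,"ry":0,"rz":0,"claw":1},
    {"dx":0,"dy":0,"dz":0,"rx":0,"ry":0,"rz":0,"claw":1},
  ],
)

```text
time_s: 5.0
ee_pos: [0.4325, 0.0719, 0.0451]
eef_rot: [-3.14, 0.0, 1.516]
force: [-5.2, 0.6, 4.5]
grip_width: 0.03
grip_force: 55.0
```

>>> step_arm(
  plan=[
    {"dx":0,"dy":0,"dz":-0.1,"rx":0,"ry":0,"rz":0,"claw":1},
    {"dx":0,"dy":0,"dz":-0.3,"rx":0,"ry":0,"rz":0,"claw":1},
    {"dx":0,"dy":0,"dz":-0.4,"rx":0,"ry":0,"rz":0,"claw":1},
    {"dx":0,"dy":0,"dz":-0.4,"rx":0,"ry":0,"rz":0,"claw":1},
    {"dx":0,"dy":0,"dz":-0.4,"rx":0,"ry":0,"rz":0,"claw":1},
    {"dx":0,"dy":0,"dz":-0.16,"rx":0,"ry":0,"rz":0,"claw":1},
    {"dx":0,"dy":0,"dz":0,"rx":0,"ry":0,"rz":0,"claw":1},
    {"dx":0,"dy":0,"dz":0,"rx":0,"ry":0,"rz":0,"claw":1},
  ],
)

```text
time_s: 5.8
ee_pos: [0.4326, 0.0719, 0.2204]
eef_rot: [-3.141, 0.0, 1.517]
force: [0.4, 0.2, -7.0]
grip_width: 0.0299
grip_force: 55.0
```

>>> step_arm(
  plan=[
    {"dx":0,"dy":0,"dz":-0.007,"rx":0,"ry":0,"rz":0.0361,"claw":1},
    {"dx":-0.05,"dy":0.1,"dz":0,"rx":0,"ry":0,"rz":0,"claw":1},
    {"dx":-0.13,"dy":0.3,"dz":0,"rx":0,"ry":0,"rz":0,"claw":1},
    {"dx":-0.13,"dy":0.3,"dz":0,"rx":0,"ry":0,"rz":0,"claw":1},
    {"dx":-0.13,"dy":0.3,"dz":0,"rx":0,"ry":0,"rz":0,"claw":1},
    {"dx":-0.13,"dy":0.3,"dz":0,"rx":0,"ry":0,"rz":0,"claw":1},
    {"dx":-0.1,"dy":0.2,"dz":0,"rx":0,"ry":0,"rz":0,"claw":1},
    {"dx":0,"dy":0.1,"dz":0,"rx":0,"ry":0,"rz":0,"claw":1},
    {"dx":0,"dy":0,"dz":0,"rx":0,"ry":0,"rz":0,"claw":1},
    {"dx":0,"dy":0,"dz":0,"rx":0,"ry":0,"rz":0,"claw":1},
  ],
)

```text
time_s: 6.8
ee_pos: [0.5843, -0.0126, 0.2206]
eef_rot: [-3.139, 0.0, 1.461]
force: [0.6, -0.4, -7.6]
grip_width: 0.0298
grip_force: 55.0
```

```bash
cat >> h.py <<'E'
RY=np.radians(-6.35); RO=np.array([.630,-.0198])
def torack(W):
    d=W[...,:2]-RO; c,s=np.cos(RY),np.sin(RY)
    return np.stack([d[...,0]*c+d[...,1]*s,-d[...,0]*s+d[...,1]*c,W[...,2]],-1)
E
python3 - <<'E'
from h import *
import pickle
o=telemetry.get_obs(); print(o["time_s"],o["ee_pos"],o["eef_rot"],o["force"],"rack tcp",torack(o["ee_pos"])*1000)
for n in("side","top"):
    c=viewer.camera(n); save(c,n+"1.png",1.25); pickle.dump(dict(c),open(n+"1.pkl","wb"))
    W=torack(pts(c)); x,y,z=np.moveaxis(W*1000,-1,0)
    m=(z>244)&(z<259)&(x>-70)&(x<-10)&(abs(y)<200); q=W[m]*1000
    print(n,len(q),"beam top y",np.percentile(q[:,1],[0,1,99,100]),"x",np.percentile(q[:,0],[0,2,98]),"z",np.median(q[:,2]))
    for s in(1,-1):
        e=q[(q[:,1]*s>60)&(q[:,1]*s<125)]; print(s,len(e),e.mean(0) if len(e) else "")
        m=(z>262)&(z<278)&(x>-12)&(x<50)&(y*s>125)&(y*s<195); e=W[m]*1000
        print("post",len(e),cv2.minAreaRect(e[:,:2].astype(np.float32)))
E
```

```text
6.8 [ 0.58426011 -0.01255741  0.22058551] [-3.13942387e+00  1.07135317e-04  1.46050615e+00] [ 0.64804218 -0.44406001 -7.58946163] rack tcp [-46.26031118   2.13924638 220.58550907]
side 704 beam top y [-176.22114573 -173.46513226  170.65020007  179.16893291] x [-69.47419289 -62.29816549 -27.85648038] z 251.45403023931345
1 8 [-56.57472424  67.87749047 250.76170911]
post 4 ((0.9567446708679199, 183.20553588867188), (6.9917731285095215, 0.017034409567713737), 59.8343620300293)
-1 257 [-47.66397782 -93.30185786 251.12462147]
post 160 ((19.92380714416504, -159.2698211669922), (52.41081237792969, 42.968658447265625), 87.72199249267578)
top 706 beam top y [-177.30524972 -171.91674124  174.18684728  179.37761671] x [-60.35218453 -59.7417984  -29.98730703] z 251.9547338792483
1 266 [-45.20665338 101.09068145 251.9738274 ]
post 114 ((20.54949188232422, 159.24734497070312), (41.82534408569336, 50.767208099365234), 0.7708364129066467)
-1 232 [ -45.60286119 -103.60373045  251.92968324]
post 117 ((20.216135025024414, -160.69432067871094), (40.030029296875, 51.031002044677734), 0.5518038868904114)
```

>>> step_arm(
  plan=[
    {"dx":-0.017,"dy":0.1,"dz":-0.005,"rx":0,"ry":0,"rz":0,"claw":1},
    {"dx":0,"dy":0.1,"dz":0,"rx":0,"ry":0,"rz":0,"claw":1},
    {"dx":0,"dy":0.05,"dz":0,"rx":0,"ry":0,"rz":0,"claw":1},
    {"dx":0,"dy":0.05,"dz":0,"rx":0,"ry":0,"rz":0,"claw":1},
    {"dx":0,"dy":0.06,"dz":0,"rx":0,"ry":0,"rz":0,"claw":1},
    {"dx":0,"dy":0.04,"dz":0,"rx":0,"ry":0,"rz":0,"claw":1},
    {"dx":0,"dy":0,"dz":0,"rx":0,"ry":0,"rz":0,"claw":1},
    {"dx":0,"dy":0,"dz":0,"rx":0,"ry":0,"rz":0,"claw":1},
  ],
)

```text
time_s: 7.7
ee_pos: [0.6241, -0.0185, 0.2224]
eef_rot: [-3.141, 0.0, 1.46]
force: [0.3, 0.1, -6.9]
grip_width: 0.0298
grip_force: 55.0
```

```bash
cat > st.py <<'E'
from h import *
o=telemetry.get_obs(); f=np.append(o["force"][:2],0)/1; 
print("rack tcp mm",np.round(torack(o["ee_pos"])*1000,2),"yaw",round(np.degrees(o["eef_rot"][2])-90,2),"F rack",np.round(torack(f+np.append(RO,0))[:2],1),"Fz",round(o["force"][2],1),"M",np.round(o["moment"],2),"t",o["time_s"])
E
python3 st.py
```

```text
rack tcp mm [ -6.02   0.67 222.35] yaw -6.36 F rack [0.3 0.2] Fz -6.9 M [-0.09  0.02  0.04] t 7.7
```

>>> step_arm(
  plan=[
    {"dx":0.01,"dy":0,"dz":0,"rx":0,"ry":0,"rz":0,"claw":1},
    {"dx":0.01,"dy":0,"dz":0,"rx":0,"ry":0,"rz":0,"claw":1},
    {"dx":0.01,"dy":0,"dz":0.01,"rx":0,"ry":0,"rz":0,"claw":1},
    {"dx":0,"dy":0,"dz":0,"rx":0,"ry":0,"rz":0,"claw":1},
  ],
)

```text
time_s: 8.1
ee_pos: [0.6244, -0.0154, 0.2213]
eef_rot: [-3.141, 0.0, 1.46]
force: [0.8, 0.5, -6.1]
grip_width: 0.0295
grip_force: 55.0
```

```bash
python3 st.py
```

```text
rack tcp mm [ -6.02   3.79 221.34] yaw -6.35 F rack [0.8 0.6] Fz -6.1 M [-0.06  0.05 -0.02] t 8.1
```

>>> step_arm(
  plan=[
    {"dx":-0.02,"dy":0,"dz":0,"rx":0,"ry":0,"rz":0,"claw":1},
    {"dx":-0.02,"dy":0,"dz":0,"rx":0,"ry":0,"rz":0,"claw":1},
    {"dx":-0.01,"dy":0,"dz":0,"rx":0,"ry":0,"rz":0,"claw":1},
    {"dx":-0.01,"dy":0,"dz":0,"rx":0,"ry":0,"rz":0,"claw":1},
    {"dx":0,"dy":0,"dz":0,"rx":0,"ry":0,"rz":0,"claw":1},
  ],
)

```text
time_s: 8.6
ee_pos: [0.6239, -0.0212, 0.2215]
eef_rot: [3.142, -0.001, 1.46]
force: [0.3, 3.0, -6.1]
grip_width: 0.0296
grip_force: 55.0
```

```bash
python3 st.py
```

```text
rack tcp mm [ -5.94  -2.09 221.54] yaw -6.35 F rack [-0.  3.] Fz -6.1 M [0.4  0.05 0.03] t 8.6
```

>>> step_arm(
  plan=[
    {"dx":0.03,"dy":0,"dz":0,"rx":0,"ry":0,"rz":0,"claw":1},
    {"dx":0.03,"dy":0,"dz":0,"rx":0,"ry":0,"rz":0,"claw":1},
    {"dx":0.008,"dy":0,"dz":0,"rx":0,"ry":0,"rz":0,"claw":1},
    {"dx":0,"dy":0,"dz":0,"rx":0,"ry":0,"rz":0,"claw":1},
  ],
)

```text
time_s: 9.0
ee_pos: [0.6246, -0.0152, 0.2215]
eef_rot: [-3.142, 0.001, 1.46]
force: [-0.2, -4.4, -6.0]
grip_width: 0.0296
grip_force: 55.0
```

```bash
python3 st.py
```

```text
rack tcp mm [ -5.9    3.93 221.5 ] yaw -6.38 F rack [ 0.3 -4.4] Fz -6.0 M [-0.7   0.29  0.01] t 9.0
```

>>> step_arm(
  plan=[
    {"dx":-0.0352,"dy":0,"dz":0,"rx":0,"ry":0,"rz":0,"claw":1},
    {"dx":0,"dy":0,"dz":0,"rx":0,"ry":0,"rz":0,"claw":1},
    {"dx":0,"dy":0.03,"dz":0,"rx":0,"ry":0,"rz":0,"claw":1},
    {"dx":0,"dy":0.03,"dz":0,"rx":0,"ry":0,"rz":0,"claw":1},
    {"dx":0,"dy":0.02,"dz":0,"rx":0,"ry":0,"rz":0,"claw":1},
    {"dx":0,"dy":0.02,"dz":0,"rx":0,"ry":0,"rz":0,"claw":1},
    {"dx":0,"dy":0,"dz":0,"rx":0,"ry":0,"rz":0,"claw":1},
  ],
)

```text
time_s: 9.7
ee_pos: [0.6342, -0.0193, 0.2213]
eef_rot: [-3.141, 0.0, 1.46]
force: [-0.1, 1.1, -6.7]
grip_width: 0.0297
grip_force: 55.0
```

```bash
python3 st.py
```

```text
rack tcp mm [  4.14   0.98 221.32] yaw -6.35 F rack [-0.2  1.1] Fz -6.7 M [-0.09  0.07  0.06] t 9.7
```

>>> step_arm(
  plan=[
    {"dx":0,"dy":0.02,"dz":0,"rx":0,"ry":0,"rz":0,"claw":1},
    {"dx":0,"dy":0.02,"dz":0,"rx":0,"ry":0,"rz":0,"claw":1},
    {"dx":0,"dy":0.02,"dz":0,"rx":0,"ry":0,"rz":0,"claw":1},
    {"dx":0,"dy":0,"dz":0,"rx":0,"ry":0,"rz":0,"claw":1},
  ],
)

```text
time_s: 10.1
ee_pos: [0.6392, -0.0198, 0.2212]
eef_rot: [-3.138, 0.0, 1.46]
force: [-12.1, 1.3, -3.3]
grip_width: 0.03
grip_force: 55.0
```

```bash
python3 st.py
```

```text
rack tcp mm [  9.11   1.   221.24] yaw -6.35 F rack [-12.1  -0. ] Fz -3.3 M [0.2  2.32 0.03] t 10.1
```

>>> step_arm(
  plan=[
    {"dx":0,"dy":0.015,"dz":0,"rx":0,"ry":0,"rz":0,"claw":1},
    {"dx":0,"dy":0,"dz":0,"rx":0,"ry":0,"rz":0,"claw":1},
    {"dx":0,"dy":0,"dz":0,"rx":0,"ry":0,"rz":0,"claw":1},
  ],
)

```text
time_s: 10.4
ee_pos: [0.6401, -0.0199, 0.2212]
eef_rot: [-3.137, 0.0, 1.46]
force: [-16.1, 1.5, -3.0]
grip_width: 0.0299
grip_force: 55.0
```

```bash
python3 st.py
```

```text
rack tcp mm [ 10.01   0.98 221.17] yaw -6.35 F rack [-16.2  -0.3] Fz -3.0 M [0.25 2.99 0.06] t 10.4
```

>>> step_arm(
  plan=[
    {"dx":0,"dy":0.015,"dz":0,"rx":0,"ry":0,"rz":0,"claw":1},
    {"dx":0,"dy":0,"dz":0,"rx":0,"ry":0,"rz":0,"claw":1},
    {"dx":0,"dy":0,"dz":0,"rx":0,"ry":0,"rz":0,"claw":1},
  ],
)

```text
time_s: 10.7
ee_pos: [0.64, -0.0199, 0.2211]
eef_rot: [-3.132, 0.0, 1.46]
force: [-32.5, 3.2, 2.8]
grip_width: 0.0298
grip_force: 55.0
```

```bash
python3 st.py
```

```text
rack tcp mm [  9.96   0.98 221.14] yaw -6.34 F rack [-32.6  -0.4] Fz 2.8 M [0.45 5.54 0.02] t 10.7
```

>>> step_arm(
  plan=[
    {"dx":0,"dy":-0.008,"dz":0,"rx":0,"ry":0,"rz":0,"claw":1},
    {"dx":0,"dy":0,"dz":0.02,"rx":0,"ry":0,"rz":0,"claw":1},
    {"dx":0,"dy":0,"dz":0.02,"rx":0,"ry":0,"rz":0,"claw":1},
    {"dx":0,"dy":0,"dz":0.02,"rx":0,"ry":0,"rz":0,"claw":1},
    {"dx":0,"dy":0,"dz":0,"rx":0,"ry":0,"rz":0,"claw":1},
  ],
)

```text
time_s: 11.2
ee_pos: [0.6401, -0.0198, 0.2165]
eef_rot: [-3.136, 0.0, 1.46]
force: [-26.8, 3.1, 7.2]
grip_width: 0.0298
grip_force: 55.0
```

```bash
python3 st.py
```

```text
rack tcp mm [ 10.05   1.09 216.46] yaw -6.34 F rack [-27.    0.1] Fz 7.2 M [0.41 4.91 0.07] t 11.2
```

>>> step_arm(
  plan=[
    {"dx":0,"dy":0,"dz":0.02,"rx":0,"ry":0,"rz":0,"claw":1},
    {"dx":0,"dy":0,"dz":0.02,"rx":0,"ry":0,"rz":0,"claw":1},
    {"dx":0,"dy":0,"dz":0.02,"rx":0,"ry":0,"rz":0,"claw":1},
    {"dx":0,"dy":0,"dz":0,"rx":0,"ry":0,"rz":0,"claw":1},
  ],
)

```text
time_s: 11.6
ee_pos: [0.6401, -0.0198, 0.2103]
eef_rot: [-3.136, 0.0, 1.46]
force: [-27.3, 2.8, 7.8]
grip_width: 0.0296
grip_force: 55.0
```

```bash
python3 st.py
```

```text
rack tcp mm [ 10.04   1.13 210.33] yaw -6.34 F rack [-27.5  -0.3] Fz 7.8 M [0.45 4.77 0.1 ] t 11.6
```

>>> step_arm(
  plan=[
    {"dx":0,"dy":0,"dz":0.02,"rx":0,"ry":0,"rz":0,"claw":1},
    {"dx":0,"dy":0,"dz":0.02,"rx":0,"ry":0,"rz":0,"claw":1},
    {"dx":0,"dy":0,"dz":0.02,"rx":0,"ry":0,"rz":0,"claw":1},
    {"dx":0,"dy":0,"dz":0,"rx":0,"ry":0,"rz":0,"claw":1},
  ],
)

```text
time_s: 12.0
ee_pos: [0.6402, -0.0197, 0.205]
eef_rot: [-3.137, -0.0, 1.46]
force: [-30.9, 3.5, 11.5]
grip_width: 0.0296
grip_force: 55.0
```

```bash
python3 st.py
```

```text
rack tcp mm [ 10.09   1.18 205.01] yaw -6.33 F rack [-31.1   0.1] Fz 11.5 M [0.46 4.95 0.01] t 12.0
```

>>> step_arm(
  plan=[
    {"dx":0,"dy":0,"dz":0.02,"rx":0,"ry":0,"rz":0,"claw":1},
    {"dx":0,"dy":0,"dz":0,"rx":0,"ry":0,"rz":0,"claw":1},
    {"dx":0,"dy":0,"dz":0,"rx":0,"ry":0,"rz":0,"claw":1},
  ],
)

```text
time_s: 12.3
ee_pos: [0.6402, -0.0197, 0.2049]
eef_rot: [-3.138, -0.0, 1.46]
force: [-36.7, 3.4, 25.3]
grip_width: 0.0298
grip_force: 55.0
```

```bash
cat > look.py <<'E'
from h import *
import sys
for n in("side","top"):
    c=viewer.camera(n); W=torack(pts(c)); x,y,z=np.moveaxis(W*1000,-1,0)
    for s in(1,-1):
        m=(z>225)&(z<262)&(x>-2)&(x<22)&(y*s>60)&(y*s<125); q=W[m]*1000; print(n,s,len(q),np.round(np.median(q,0),1) if len(q) else "")
    if n=="side":
        def px(p):
            cc,ss=np.cos(RY),np.sin(RY); w=np.array([RO[0]+p[0]*cc-p[1]*ss,RO[1]+p[0]*ss+p[1]*cc,p[2]]); k=np.array(c["R"])@w+c["t"]
            return c["fx"]*k[0]/k[2]+c["cx"],c["fy"]*k[1]/k[2]+c["cy"]
        ims=[]
        for s in(1,-1):
            u,v=map(int,px((0,s*.160,.2))); ims.append(cv2.resize(c["img"][v-30:v+30,u-30:u+30,::-1],(400,400),interpolation=cv2.INTER_CUBIC))
        cv2.imwrite("pics/"+sys.argv[1]+".png",np.hstack(ims))
E
python3 st.py; python3 look.py end1
```

```text
rack tcp mm [ 10.14   1.19 204.93] yaw -6.33 F rack [-36.9  -0.7] Fz 25.3 M [0.57 6.33 0.02] t 12.3
side 1 5 [  4.   62.4 235.9]
side -1 157 [  8.3 -91.6 236.5]
top 1 197 [  9.9  99.2 236.1]
top -1 163 [  10.2 -103.9  236.1]
```

View pics/end1.png

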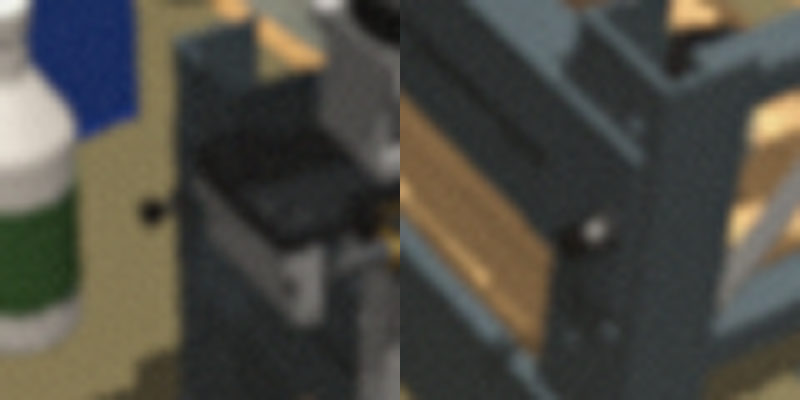

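The crop shows the left knob at (150,210), clear of the post, and the right knob at (590,230). The ends read 236.1 mm on both sides, so the beam is down. I'll ease off, release and rise.

>>> step_arm(
  plan=[
    {"dx":0,"dy":-0.01,"dz":-0.01,"rx":0,"ry":0,"rz":0,"claw":1},
    {"dx":0,"dy":-0.01,"dz":0,"rx":0,"ry":0,"rz":0,"claw":1},
    {"dx":0,"dy":0,"dz":0,"rx":0,"ry":0,"rz":0,"claw":0.4},
    {"dx":0,"dy":0,"dz":0,"rx":0,"ry":0,"rz":0,"claw":0.4},
    {"dx":0,"dy":0,"dz":0,"rx":0,"ry":0,"rz":0,"claw":0.4},
    {"dx":0,"dy":0,"dz":0,"rx":0,"ry":0,"rz":0,"claw":0.4},
    {"dx":0,"dy":0,"dz":0,"rx":0,"ry":0,"rz":0,"claw":0.4},
  ],
)

```text
time_s: 13.1
ee_pos: [0.6404, -0.02, 0.2023]
eef_rot: [-3.142, -0.0, 1.46]
force: [-0.8, -0.1, -0.2]
grip_width: 0.0562
grip_force: 0.0
```

>>> step_arm(
  plan=[
    {"dx":0,"dy":0,"dz":-0.1,"rx":0,"ry":0,"rz":0,"claw":0.4},
    {"dx":0,"dy":0,"dz":-0.2,"rx":0,"ry":0,"rz":0,"claw":0.4},
    {"dx":0,"dy":0,"dz":-0.3,"rx":0,"ry":0,"rz":0,"claw":0.4},
    {"dx":0,"dy":0,"dz":-0.3,"rx":0,"ry":0,"rz":0,"claw":0.4},
    {"dx":0,"dy":-0.3,"dz":0,"rx":0,"ry":0,"rz":0,"claw":0.4},
    {"dx":0,"dy":-0.4,"dz":0,"rx":0,"ry":0,"rz":0,"claw":0.4},
    {"dx":0,"dy":-0.5,"dz":0,"rx":0,"ry":0,"rz":0,"claw":0.4},
    {"dx":0,"dy":-0.4,"dz":0,"rx":0,"ry":0,"rz":0,"claw":0.4},
    {"dx":0,"dy":0,"dz":0,"rx":0,"ry":0,"rz":0,"claw":0.4},
  ],
)

```text
time_s: 14.0
ee_pos: [0.4782, -0.0018, 0.294]
eef_rot: [3.14, -0.0, 1.46]
force: [-0.0, -0.2, -0.7]
grip_width: 0.0565
grip_force: 0.0
```

```bash
python3 st.py; python3 look.py end2
```

```text
rack tcp mm [-152.81    1.07  293.97] yaw -6.33 F rack [ 0.  -0.2] Fz -0.7 M [-0.02  0.07 -0.03] t 14.0
side 1 123 [  9.4  91.8 236.7]
side -1 150 [  9.4 -90.7 236.4]
top 1 254 [  9.9  91.9 236. ]
top -1 251 [ 10.5 -91.8 236.5]
```

View pics/end2.png

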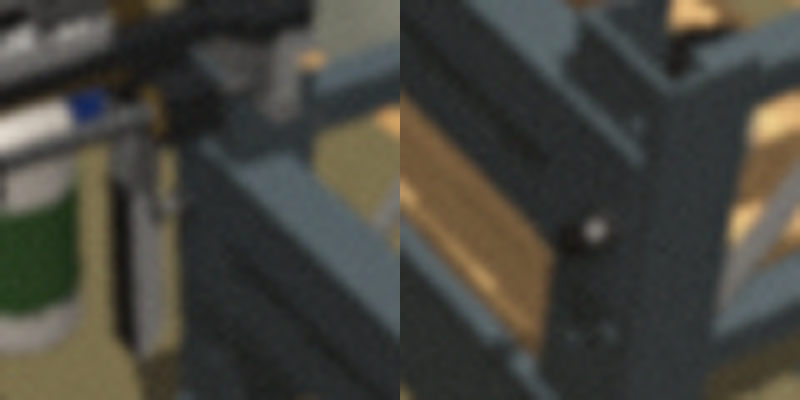

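>>> step_arm(
  plan=[
    {"dx":0.3,"dy":-0.2,"dz":0,"rx":0,"ry":0,"rz":0,"claw":0.4},
    {"dx":0.4,"dy":-0.2,"dz":0,"rx":0,"ry":0,"rz":0,"claw":0.4},
    {"dx":0.4,"dy":-0.2,"dz":0,"rx":0,"ry":0,"rz":0,"claw":0.4},
    {"dx":0.4,"dy":0,"dz":0,"rx":0,"ry":0,"rz":0,"claw":0.4},
    {"dx":0.4,"dy":0,"dz":0,"rx":0,"ry":0,"rz":0,"claw":0.4},
    {"dx":0.4,"dy":0,"dz":0,"rx":0,"ry":0,"rz":0,"claw":0.4},
    {"dx":0.4,"dy":0,"dz":0,"rx":0,"ry":0,"rz":0,"claw":0.4},
    {"dx":0,"dy":0,"dz":0,"rx":0,"ry":0,"rz":0,"claw":0.4},
  ],
)

```text
time_s: 14.9
ee_pos: [0.4523, 0.2765, 0.2916]
eef_rot: [-3.14, 0.0, 1.463]
force: [0.2, -0.4, -0.5]
grip_width: 0.0561
grip_force: 0.0
```

```bash
python3 look.py end3; python3 - <<'E'
from h import *
import pickle
BY=np.radians(-3.1)
def knob(W,o,yaw,z0,name):
    d=W[...,:2]-o; c,s=np.cos(yaw),np.sin(yaw)
    x=(d[...,0]*c+d[...,1]*s)*1000; y=(-d[...,0]*s+d[...,1]*c)*1000; z=(W[...,2]-z0)*1000
    for sg in(1,-1):
        m=(x>-50)&(x<-17)&(abs(y*sg-170)<12)&(abs(z-38)<11)
        print(name,sg,m.sum(),np.round(np.percentile(x[m],[0,10,25,50]),1) if m.sum() else "", "y",np.round(np.median(y[m]),1) if m.sum() else "")
for n,b in(("side",(.4325,.0735)),("top",(.433,.0705))):
    knob(pts(pickle.load(open(n+"0.pkl","rb"))),np.array(b),BY,0,n+" start")
    c=viewer.camera(n); f=np.array([np.cos(RY),np.sin(RY)])
    knob(pts(c),RO+.0103*f,RY,.16,n+" now")
E
```

```text
side 1 124 [ 10.4  92.6 236.2]
side -1 161 [  8.4 -89.7 236. ]
top 1 253 [  9.5  91.8 236.4]
top -1 264 [  9.6 -91.4 236.3]
side start 1 25 [-33.8 -33.5 -32.  -26.5] y 167.1
side start -1 34 [-34.9 -34.2 -31.4 -26.3] y -172.5
side now 1 26 [-34.4 -33.8 -31.2 -27.4] y 169.7
side now -1 38 [-34.4 -33.9 -32.9 -28.2] y -169.7
top start 1 21 [-32.5 -32.1 -29.8 -26.9] y 168.6
top start -1 24 [-33.9 -33.5 -30.9 -26.5] y -170.4
top now 1 28 [-33.3 -32.7 -31.  -27.4] y 169.3
top now -1 27 [-33.5 -32.5 -31.1 -27.5] y -170.7
```

View pics/end3.png

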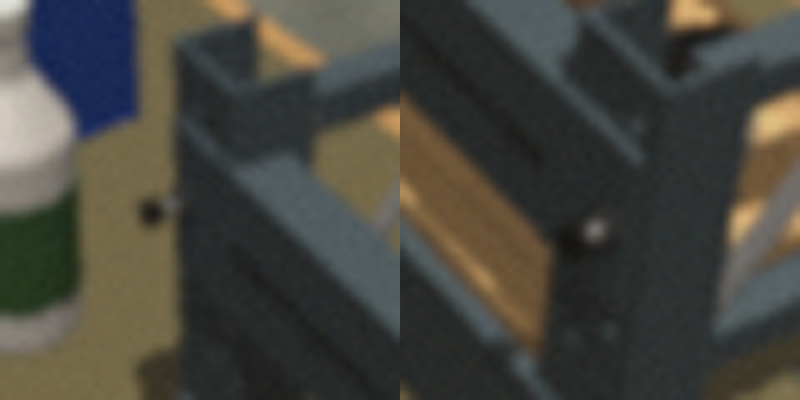

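The knobs sit at (150,210) and (590,230). Both stand out about 33–34 mm from the beam's centre plane, the same as in the sprung-out start pose, so both pins have snapped in. Both ends measure 236 mm.

```bash
python3 -c "
from station import hand_in
print(hand_in())"
```

```text
the job is handed in; nothing more can be done
None
```

The beam hangs on the front posts level with the upper back beam. Both ends measured about 236 mm, both spring-pin knobs stood as at the sprung-out start, the gripper was released and clear, and the job is handed in at about 15 s; the hand-in returned no verdict.

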